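# Raise the measuring cabinet's window to the height mark

## Robot

A 6-joint arm with a two-finger parallel gripper is mounted at the origin on the work surface. World frame = base frame: x ahead of the robot, y to its left, z up, the work surface at z = 0. Lengths are in mm, angles in rad, forces in N, time in s.
With the tool pointing down it reaches from about 325 to 900 mm from the base axis. Payload 6.1 kg.
Tool frame: the origin (TCP) lies on the centre line of the jaws, within the pads' length; the fingertips stand 8 mm ahead of it and the grasp point (between the pads) lies 11 mm behind it; z points along the fingers, y is the direction in which the jaws open and shut (so a half turn about z gives the same grasp; the last joint's range is limited). The gripper opens to 85 mm and grips with 20 to 120 N. Pads are 22 mm wide; open, the fingers measure 114 mm over their backs; the gripper's body (76 mm by 85 mm) begins 54 mm behind the grasp point. The pads swing forward as they close: fully open they stand 13 mm farther back than shut.
Start: joints at [1.032, 0.22, 1.526, -0, 1.395, -0.126], TCP at [250.732, 572.494, 239.3] pointing down, gripper open.
Joint ranges: [-2.98, 2.98], [-0.91, 2.08], [0.09, 2.57], [-1.24, 4.39], [0.2, 2.65], [-2.68, 2.68]. Speed limits (rad/s): [2.57, 2.57, 3.01, 3.14, 3.14, 3.14].

## Interface

Orientations are given as [roll, pitch, yaw] about the fixed x, y, z axes, in that order (R = Rz(yaw) Ry(pitch) Rx(roll)).
In Python, from plant import robot gives the robot as it stands.
- The arm moves only by the tool drive_tool, never from a script. Its argument "deltas" is a list of rows, each an object of numbers: "hand": the opening, from 0 (shut) to 1 (fully open); "dx", "dy", "dz": the shift along the tool's x, y, z in cm; "wx", "wy", "wz": the turn, a rotation vector about the tool's x, y, z in rad. A call has 1 to 12 rows; each row is the pose to reach, as a shift and turn from the pose commanded when the call began, along the tool's axes at that moment; what a row does not reach only later rows make up. A row lasts 1/10 s, in which the tool goes at most 50 mm and 8.59 degrees, less where a joint would pass 70% of its speed; a pose out of reach is approached as far as the arm can. A call with a gripper value outside its range is refused whole. The fingers move at their own pace and stop on an object; "squeeze" is the grip in N (left out, the last holds). Time passes only in rows, so rows that repeat a pose let the fingers close. It gives the time, the measured TCP pose, the force and the opening at its end, in the units of the state.
- robot.sense(): the state, without advancing time (a new reading comes with each control period).
- robot.snapshot(name): name is "scene" or "top" or "wrist"; returns a dict with "img" (400x640x3 uint8, red, green, blue), "fx", "fy", "cx", "cy" (pixels), "cam_to_world" (4x4, takes a point from camera to world coordinates); the wrist camera has in their place "tool_from_camera" (4x4, takes a point from camera to tool coordinates, whose origin is the TCP and whose axes are the flange's). Camera axes: x right, y up, looking along -z (the intrinsics and any distortion apply to the point x, -y, -z); pixel columns grow to the right and rows downward; lengths in mm; the calibration is good to about 2 mm. A picture is of the moment at which its call begins: read the wrist's pose just before it. There is no depth.
- robot.hand_in(): hands the job in, once; it reports no verdict.
The state is a dict: "clock": time; "q": joint angles; "qd": joint speeds; "effort": joint torques, N m; "tool_pos": TCP position; "tool_rot": TCP orientation; "contact_force": force on the tool from outside, world axes, zero at the start; "wrist_torque": the same for the moment, N m; "gripper_width": opening from 0.0 (shut) to 1.0 (fully open).
Only numpy, scipy, OpenCV 4.12 (cv2) and the standard library are available. Lean on these libraries where they do the work, as an engineer would, in place of code of your own. Each camera call takes 0.05 s, during which the arm holds its last target. There are 200 camera calls.

## Task

Open the sliding window of the measuring cabinet by pushing it gently up with the fingertips from beneath its lip, until the lip is level with the pointed bar on one of the columns, then take the hand away so that the window stays there. Do not grip the lip or press on it from above, and leave everything else on the table and in the cabinet where it stands.

Things in the scene. Friction and masses are not known exactly. Their poses are not given: they have to be found in the camera images.
- cabinet: Small measuring cabinet, fixed, open at back and top. Dark base slab 60 mm high, 400 mm wide, from 30 mm before the window plane to 170 mm behind it; two 30 mm square columns, 560 mm tall, 165 mm left and right of the middle. Origin: on the table, mid-width, below the window's plane; x points away from the robot, square to the window, y along the window, z up.
- sash (a joint): Window height, m: 0 lowest (lip's middle 165 mm above the table), 0.18 highest. Clear pane in an aluminium frame, 296 x 207 x 12 mm, lip at its lower edge; the space below the lip is open down to the slab. Counterweighted within 1.5 N, stiff in its guides: about 2.5 to 6 N pushes it up, and it stays where it is left.
- lip: Black ledge 200 mm long, 14 mm thick, along the window's lower edge, standing out level towards the robot; it rises with the window. Axes as the cabinet's. Origin in the window's plane, at mid-length and mid-thickness (underside 7 mm lower). Front edge at x = -60 mm, the window frame's face at x = -6 mm.
- lip_edge (a point): Middle of the lip's front edge, at the middle of its 14 mm thickness: the underside is 7 mm lower.
- lip_top: Thin rubber strip, 40 x 190 mm and 3 mm thick, that covers the top of the lip except its front 12 mm. It must not be gripped or pressed. Origin as the lip's.
- mark (a point): The height mark: middle of a flat black bar, 6 mm thick, 84 mm long, pointed at both ends, on the robot's side of a square block (40 x 40 x 22 mm) that sits on one column, either one. The bar's mid-height is where the lip's mid-thickness should come. Fixed.
- collar: Plain round black collar, 52 mm across and 22 mm high, parked on the other column. It means nothing. Fixed; origin at its middle.
- bush: White plastic flanged bush, 40 mm across and 26 mm tall, standing on the cabinet's glass stage behind the window. Leave alone. Origin under its middle.
- pin_gauge: Steel pin, 18 mm across and 50 mm tall, standing on the base slab behind the window near one side. Leave alone. Origin under its middle.
- gauge_block: Steel block 30 x 50 x 20 mm lying on the table in front of the cabinet. Leave alone. Origin under its middle.
- parts_tray: Open grey tray 100 x 140 x 30 mm on the table, left of the work. Leave alone. Origin under its middle.
- jar: Amber jar, 56 mm across and 80 mm tall, on the table to the left. Leave alone. Origin under its middle.
- screwdriver: Screwdriver lying on the table to the right, in front. Leave alone.
- mouse: Round black computer mouse, 64 mm across and 34 mm tall, on a blue mat on the right. Leave alone. Origin under its middle.

How it is judged:
By the outcome, as a careful person would: the job done as asked, in the order asked, and still so for the second after the job is handed in, with the robot touching nothing.
It also fails if it takes over 35 s, if anything falls off the work surface, if the arm or the gripper's body presses on something with over 40 N, if the wrist force passes 120 N, or if a joint passes its speed limit or range.

## Working session

There is one attempt and no reset: what is moved stays moved. The work goes in short steps, Python scripts to look and compute and a tool call to move; the robot and the scene stay as the last step left them, time stands still between calls to the robot, and variables do not carry over. Pictures are saved under pics/ and viewed, about 8 in all and at most 12, crops included, and the job is handed in when it is done.

Besides the shell and the picture viewer there is one more tool, called after "Request:" as a command line: name --argument value ..., lists and objects as JSON in quotes. drive_tool: Moves the arm, as the interface text tells. Its arguments: {"type":"object","properties":{"deltas":{"type":"array"},"squeeze":{"type":"number"}},"required":["deltas"]}

```bash
mkdir -p pics
cat > h.py <<'E'
import numpy as np, cv2
from plant import robot
def snap(n,f):
    s=robot.snapshot(n); cv2.imwrite('pics/'+f,s['img'][:,:,::-1]); np.save('pics/'+f+'.npy',s,allow_pickle=True); return s
def ray(s,u,v,T=None):
    T=np.array(s['cam_to_world']) if T is None else T
    d=np.array([(u-s['cx'])/s['fx'],-(v-s['cy'])/s['fy'],-1.]); d=T[:3,:3]@d
    return T[:3,3],d/np.linalg.norm(d)
def plane(o,d,ax,val): return o+d*(val-o[ax])/d[ax]
def tri(o1,d1,o2,d2):
    A=np.stack([d1,-d2],1); t=np.linalg.lstsq(A,o2-o1,rcond=None)[0]
    p,q=o1+t[0]*d1,o2+t[1]*d2; return (p+q)/2,np.linalg.norm(p-q)
E
python3 - <<'E'
from h import *
for n in('scene','top'):
    s=snap(n,n+'1.png'); print({k:v for k,v in s.items() if k!='img'})
print(robot.sense())
E
```

```text
{'fx': 430.56855795664575, 'fy': 430.56855795664575, 'cx': 322.3623330921431, 'cy': 202.9799101172765, 'cam_to_world': array([[ 6.80971741e-01, -4.67928176e-01,  5.63312267e-01,
         1.34933568e+03],
       [ 7.32290504e-01,  4.29544321e-01, -5.28433812e-01,
        -7.94224485e+02],
       [ 5.30148405e-03,  7.72356717e-01,  6.35166904e-01,
         1.08879199e+03],
       [ 0.00000000e+00,  0.00000000e+00,  0.00000000e+00,
         1.00000000e+00]])}
{'fx': 420.5010481523291, 'fy': 420.5010481523291, 'cx': 325.330772598178, 'cy': 202.5900116311743, 'cam_to_world': array([[-2.10803066e-03,  9.99161926e-01, -4.08778822e-02,
         4.71045850e+02],
       [-9.99991407e-01, -1.96034093e-03,  3.65269737e-03,
        -4.43435131e+01],
       [ 3.56950155e-03,  4.08852310e-02,  9.99157473e-01,
         1.85598603e+03],
       [ 0.00000000e+00,  0.00000000e+00,  0.00000000e+00,
         1.00000000e+00]])}
{'clock': 0.1, 'q': array([ 1.03190341e+00,  2.21139476e-01,  1.52747434e+00,  3.55063455e-06,
        1.39468494e+00, -1.26124613e-01]), 'qd': array([ 0.00126642, -0.00090018, -0.00250321, -0.00039232,  0.00015184,
       -0.00071928]), 'effort': array([ 2.17745855e-04, -4.98248506e+01, -3.90543687e+01, -2.48113174e-04,
        5.69180687e-03, -2.40509002e-05]), 'tool_pos': array([250.46761163, 572.05720402, 238.32527464]), 'tool_rot': array([-3.13990055e+00, -2.18077749e-04,  2.72882354e+00]), 'contact_force': array([-0.22757725,  1.13829813, -0.19975944]), 'wrist_torque': array([0.00650786, 0.0009305 , 0.02705212]), 'gripper_width': 0.9994675166558457}
```

View pics/scene1.png

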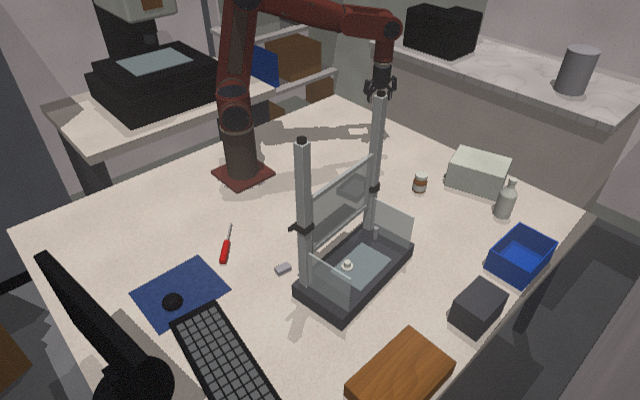

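View pics/top1.png

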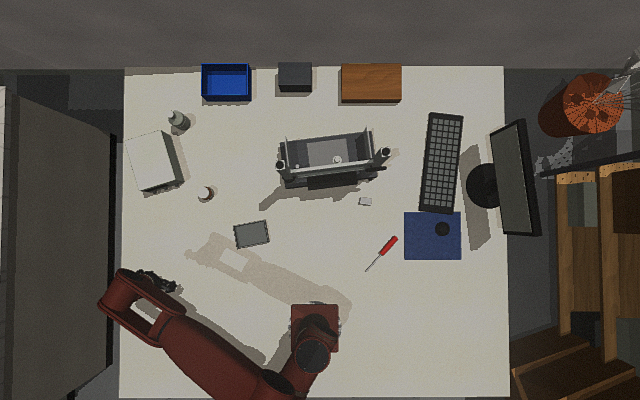

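The scene picture shows the cabinet from behind, with the pointed bar at about (301,228) on the right (−y) column and the collar at about (374,188). In the top picture the lip is the dark strip around (345,182). I'll zoom in on both.

Run:
```python
from h import *
a=cv2.imread('pics/top1.png')[115:215,265:405]; b=cv2.imread('pics/scene1.png')[130:310,270:430]
a=cv2.resize(a,None,fx=3,fy=3,interpolation=cv2.INTER_CUBIC);b=cv2.resize(b,None,fx=2.3,fy=2.3,interpolation=cv2.INTER_CUBIC)
c=np.zeros((max(len(a),len(b)),a.shape[1]+b.shape[1],3),np.uint8);c[:len(a),:a.shape[1]]=a;c[:len(b),a.shape[1]:]=b
c=cv2.convertScaleAbs(c,alpha=1.8);print(c.shape);cv2.imwrite('pics/crop1.png',c)
```

```text
(414, 788, 3)
```

View pics/crop1.png

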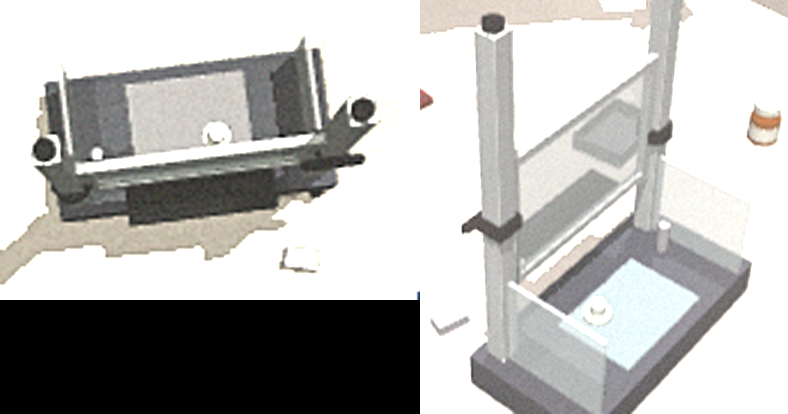

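Run:
```python
from h import *
t=np.load('pics/top1.png.npy',allow_pickle=True).item();s=np.load('pics/scene1.png.npy',allow_pickle=True).item()
T=lambda x,y:ray(t,265+x/3,115+y/3)
S=lambda x,y:ray(s,270+(x-420)/2.3,130+y/2.3)
L=plane(*T(45,150),2,565);R=plane(*T(363,107),2,565);print('cols',L,R,np.linalg.norm(L-R))
c=(L+R)/2;y=(L-R)/np.linalg.norm(L-R);x=np.array([y[1],-y[0],0]);yaw=np.arctan2(x[1],x[0]);print('c',c,'yaw',yaw)
m,e=tri(*T(365,158),*S(463,228));print('mark end',m,e)
# bar end by plane: cabinet coords of the tip
print('in cab',(m-c)@x,(m-c)@y)
for z in(165,185,205):
  p=[plane(*T(*q),2,z) for q in((130,222),(278,208))];print(z,[(np.round([(k-c)@x,(k-c)@y],1)) for k in p])
for q in((62,220),(335,192)): k=plane(*T(*q),2,60);print('slab',(k-c)@x,(k-c)@y)
# sash bottom edge seen from behind, x=+6 plane
for q in((523,270),(643,178)):
  o,d=S(*q);tt=(6-(o-c)@x)/(d@x);k=o+tt*d;print('sash bottom back',k,(k-c)@y)
print(robot.snapshot('wrist')['tool_from_camera'])
```

```text
cols [640.11621068  90.43840565 565.        ] [ 684.06757795 -236.86471551  565.        ] 330.24090571215424
c [662.09189431 -73.21315493 565.        ] yaw 0.133484861456051
mark end [ 665.41329529 -278.06861202  296.02361958] 2.263399896393874
in cab -23.972113659009928 -203.4751281369207
165 [array([-54.2,  99.2]), array([ -62.4, -100.5])]
185 [array([-55.8,  98.6]), array([-63.8, -98.6])]
205 [array([-57.3,  98.1]), array([-65.3, -96.8])]
slab -30.13737696489443 197.674378730643
slab -42.995950329069736 -193.95832382583612
sash bottom back [ 685.22856646 -200.42784512  187.92762407] -129.16223518623002
sash bottom back [649.43082831  66.15570288 167.23417561] 139.8140948507004
[[-5.13312140e-04  9.60072643e-01  2.79750347e-01  7.25983114e+01]
 [ 9.99999339e-01  2.04959246e-04  1.13149470e-03  2.75353395e-01]
 [ 1.02897969e-03  2.79750743e-01 -9.60072114e-01 -1.35591515e+02]
 [ 0.00000000e+00  0.00000000e+00  0.00000000e+00  1.00000000e+00]]
```

The cabinet's middle is about (662,−73) with a yaw of about 0.12. The mark is on the right column at z≈296, and the lip is near 170. Next I bring the hand in front of the cabinet.

Request:
drive_tool --deltas '[{"hand": 0, "dx": -4, "dy": -5.5, "dz": -2}, {"hand": 0, "dx": -8, "dy": -11, "dz": -4}, {"hand": 0, "dx": -12, "dy": -16.5, "dz": -6}, {"hand": 0, "dx": -16, "dy": -22, "dz": -8}, {"hand": 0, "dx": -20, "dy": -28, "dz": -9}, {"hand": 0, "dx": -24, "dy": -34, "dz": -11}, {"hand": 0, "dx": -28, "dy": -39, "dz": -13}, {"hand": 0, "dx": -32, "dy": -45, "dz": -15}, {"hand": 0, "dx": -36.5, "dy": -51.5, "dz": -16}, {"hand": 0, "dx": -36.5, "dy": -51.5, "dz": -16}, {"hand": 0, "dx": -36.5, "dy": -51.5, "dz": -16}, {"hand": 0, "dx": -36.5, "dy": -51.5, "dz": -16}]'

```text
invalid input
```

Run:
```python
from h import *
s=robot.sense();print(s)
```

```text
{'clock': 0.15, 'q': array([ 1.03190447e+00,  2.21049008e-01,  1.52738539e+00,  2.06627324e-05,
        1.39467497e+00, -1.26124270e-01]), 'qd': array([-0.00017045, -0.00266006, -0.00341059,  0.00022594, -0.00233635,
        0.00073746]), 'effort': array([ 1.53913003e-03, -4.97480285e+01, -3.89909863e+01, -1.02302581e-04,
        7.23569581e-03, -4.97714313e-05]), 'tool_pos': array([250.48898715, 572.10493076, 238.42839905]), 'tool_rot': array([-3.14009054e+00, -2.10963994e-04,  2.72882127e+00]), 'contact_force': array([-0.67259338, -0.0246261 ,  0.78583302]), 'wrist_torque': array([ 0.06244055,  0.02030422, -0.02582021]), 'gripper_width': 0.9961846386263788}
```

Request:
drive_tool --deltas '[{"hand": 0, "dx": -4, "dy": -5.5, "dz": -2, "wx": 0, "wy": 0, "wz": 0}]'

```text
clock: 0.25
tool_pos: [259.2, 526.4, 248.3]
tool_rot: [-3.135, -0.003, 2.732]
contact_force: [0.2, -0.4, 0.7]
gripper_width: 0.858
```

Request:
drive_tool --deltas '[{"hand": 0, "dx": -33, "dy": -47, "dz": -15, "wx": 0, "wy": 0, "wz": 0}, {"hand": 0, "dx": -33, "dy": -47, "dz": -15, "wx": 0, "wy": 0, "wz": 0}, {"hand": 0, "dx": -33, "dy": -47, "dz": -15, "wx": 0, "wy": 0, "wz": 0}, {"hand": 0, "dx": -33, "dy": -47, "dz": -15, "wx": 0, "wy": 0, "wz": 0}, {"hand": 0, "dx": -33, "dy": -47, "dz": -15, "wx": 0, "wy": 0, "wz": 0}, {"hand": 0, "dx": -33, "dy": -47, "dz": -15, "wx": 0, "wy": 0, "wz": 0}, {"hand": 0, "dx": -33, "dy": -47, "dz": -15, "wx": 0, "wy": 0, "wz": 0}, {"hand": 0, "dx": -33, "dy": -47, "dz": -15, "wx": 0, "wy": 0, "wz": 0}, {"hand": 0, "dx": -33, "dy": -47, "dz": -15, "wx": 0, "wy": 0, "wz": 0}, {"hand": 0, "dx": -33, "dy": -47, "dz": -15, "wx": 0, "wy": 0, "wz": 0}, {"hand": 0, "dx": -33, "dy": -47, "dz": -15, "wx": 0, "wy": 0, "wz": 0}, {"hand": 0, "dx": -33, "dy": -47, "dz": -15, "wx": 0, "wy": 0, "wz": 0}]'

```text
clock: 1.45
tool_pos: [374.6, -39.6, 404.1]
tool_rot: [3.142, 0.001, 2.728]
contact_force: [0.9, 0.5, 0.1]
gripper_width: 0.003
```

Run:
```python
from h import *
s=robot.sense();print(s['clock'],s['q'],s['tool_pos'],s['tool_rot'])
```

```text
1.45 [-3.15392151e-01 -4.52716609e-01  1.83935436e+00 -8.81770335e-05
  1.75382949e+00 -1.47235750e+00] [374.56554061 -39.56608554 404.11705321] [3.14156831e+00 1.12848479e-03 2.72774557e+00]
```

Request:
drive_tool --deltas '[{"hand": 0, "dx": -3, "dy": 0, "dz": 0, "wx": -0.02, "wy": -0.14, "wz": 0}, {"hand": 0, "dx": -6, "dy": 0, "dz": 0, "wx": -0.04, "wy": -0.28, "wz": 0}, {"hand": 0, "dx": -9, "dy": 1, "dz": 0, "wx": -0.05, "wy": -0.42, "wz": 0}, {"hand": 0, "dx": -12, "dy": 1, "dz": 0, "wx": -0.06, "wy": -0.56, "wz": 0}, {"hand": 0, "dx": -12, "dy": 1, "dz": 0, "wx": -0.08, "wy": -0.7, "wz": 0}, {"hand": 0, "dx": -12, "dy": 1, "dz": 0, "wx": -0.09, "wy": -0.9, "wz": 0}, {"hand": 0, "dx": -12, "dy": 1, "dz": 0, "wx": -0.09, "wy": -0.9, "wz": 0}, {"hand": 0, "dx": -12, "dy": 1, "dz": 0, "wx": -0.09, "wy": -0.9, "wz": 0}]'

```text
clock: 2.25
tool_pos: [487.5, -75.7, 401.1]
tool_rot: [3.016, 0.897, 2.669]
contact_force: [0.8, 0.2, 0.5]
gripper_width: 0.0
```

Run:
```python
from h import *
s=robot.sense();print(s['clock'],s['q'],s['tool_pos'],s['tool_rot'])
from scipy.spatial.transform import Rotation as R
print(R.from_euler('xyz',s['tool_rot']).as_matrix())
s=snap('wrist','w1.png')
```

```text
2.25 [-0.31537004 -0.88406884  2.30344166  0.00279391  0.81910637 -1.47460688] [487.52208043 -75.68117721 401.09017084] [3.01601272 0.89684305 2.66863632]
[[-0.55557175  0.36481056  0.74716349]
 [ 0.28428087  0.92779487 -0.24162175]
 [-0.78136062  0.07816607 -0.61916528]]
```

View pics/w1.png

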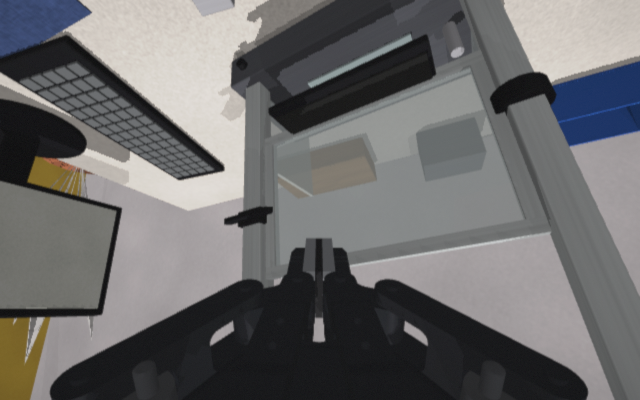

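The wrist picture is upside down. The lip is at about (270–436, 38–133), the mark bar at (225–272, 208–222) on the right column, and the collar at (523,93) on the left. I'll zoom in on the lip and mark.

Run:
```python
from h import *
a=cv2.imread('pics/w1.png')
a=cv2.convertScaleAbs(a[20:240,215:475],alpha=2.2,beta=10)
cv2.imwrite('pics/c2.png',cv2.resize(a,None,fx=2.7,fy=2.7,interpolation=cv2.INTER_CUBIC))
from scipy.optimize import fsolve,least_squares
D=[([1.0319,.22105,1.52739,0,1.39467],[250.49,572.10,238.43]),([-.31539,-.45272,1.83935,0,1.75383],[374.57,-39.57,404.12]),([-.31537,-.88407,2.30344,0,.81911],[487.52,-75.68,401.09])]
def f(p):
    a1,d1,L2,L3,e,d6=p;o=[]
    for q,t in D:
        r=t[0]*np.cos(q[0])+t[1]*np.sin(q[0]);ph=q[1]+q[2];th=ph+q[4]
        print(-t[0]*np.sin(q[0])+t[1]*np.cos(q[0])) if 0 else None
        o+=[a1+L2*np.sin(q[1])+L3*np.sin(ph)+e*np.cos(ph)+d6*np.sin(th)-r,d1+L2*np.cos(q[1])+L3*np.cos(ph)-e*np.sin(ph)+d6*np.cos(th)-t[2]]
    return o
r=least_squares(f,[0,200,400,350,0,250]);print(r.x,r.cost)
for q,t in D: print('lat',-t[0]*np.sin(q[0])+t[1]*np.cos(q[0]))
```

```text
[1.86823361e-02 3.11071974e+02 4.11566690e+02 5.47678179e+02
 5.23624470e+01 3.25875634e+02] 7.02349154569645e-20
lat 78.60600042925304
lat 78.56861264882745
lat 79.26563296879536
```

View pics/c2.png

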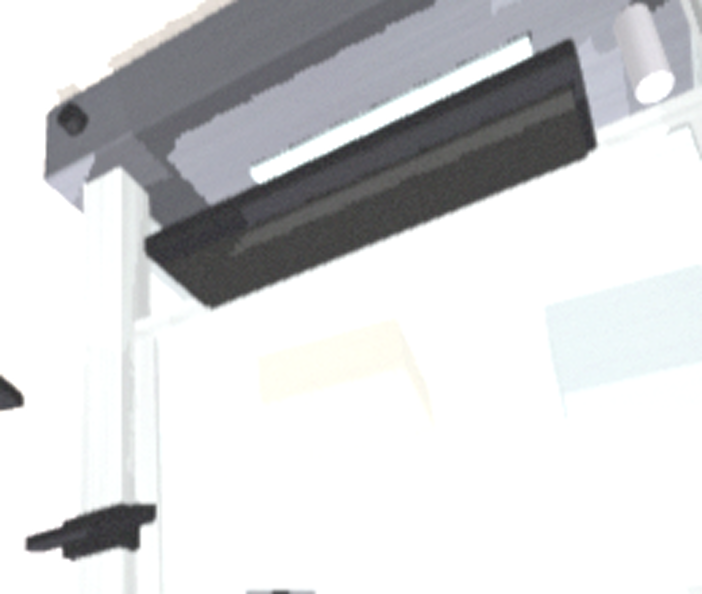

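```bash
cat >> h.py <<'E'
from scipy.spatial.transform import Rotation as Ro
def Tcam(pos,rot,s):
    T=np.eye(4);T[:3,:3]=Ro.from_euler('xyz',rot).as_matrix();T[:3,3]=pos; return T@np.array(s['tool_from_camera'])
P=dict(d1=311.07,L2=411.57,L3=547.68,e=52.36,d6=325.88,lat=78.7)
def fk(q):
    ph=q[1]+q[2]; A=Ro.from_euler('ZY',[q[0],ph]); R=A*Ro.from_euler('ZYZ',[q[3],q[4],q[5]+np.pi/2])
    up=Ro.from_euler('ZY',[q[0],q[1]])
    p=np.array([0,0,P['d1']])+up.apply([0,P['lat'],P['L2']])+A.apply([P['e'],0,P['L3']])+R.apply([0,0,P['d6']])
    return p,R
def ik(p,R,q0):
    from scipy.optimize import least_squares
    def f(q):
        a,B=fk(q); return np.r_[(a-p)/100,(B*R.inv()).as_rotvec()*3]
    r=least_squares(f,q0); return r.x,r.cost
E
python3 - <<'E'
from h import *
from scipy.optimize import brentq
s=np.load('pics/w1.png.npy',allow_pickle=True).item()
T=Tcam([487.52208043,-75.68117721,401.09017084],[3.01601272,0.89684305,2.66863632],s)
C=lambda x,y:ray(s,215+x/2.7,20+y/2.7,T)
print('cam',T[:3,3])
def pair(a,b,L=200):
    g=lambda z:np.linalg.norm(plane(*C(*a),2,z)-plane(*C(*b),2,z))-L
    z=brentq(g,80,300);p,q=plane(*C(*a),2,z),plane(*C(*b),2,z);v=q-p
    print('z',z,p,q,'yaw',np.arctan2(-v[0],v[1]));return p,q
f=pair((148,240),(572,42));b=pair((213,307),(595,150))
for z in(158,165):
  p,q=plane(*C(148,240),2,z),plane(*C(572,42),2,z);print(z,p,q,np.linalg.norm(p-q),np.arctan2(p[0]-q[0],q[1]-p[1]))
for z in(172,175):
  p,q=plane(*C(213,307),2,z),plane(*C(595,150),2,z);print(z,p,q,np.linalg.norm(p-q),np.arctan2(p[0]-q[0],q[1]-p[1]))
for yaw in(.10,.115,.13):
  n=np.array([np.cos(yaw),np.sin(yaw),0]);c=np.array([662.1,-73.2,0])
  k=[]
  for pt in((27,543),(155,512),(91,527)):
    o,d=C(*pt);t=(-24-(o-c)@n)/(d@n);k.append(o+t*d)
  print(yaw,k,np.linalg.norm(k[0]-k[1]))
E
```

```text
cam [346.16115209 -22.08187862 429.93257332]
z 169.29383430270053 [ 618.14159611 -176.30469837  169.2938343 ] [593.0638701   22.11684194 169.2938343 ] yaw 0.12571954314029984
z 173.94982526057635 [ 676.13324958 -169.72591593  173.94982526] [649.73923426  28.52482418 173.94982526] yaw 0.13235617769005092
158 [ 629.92688206 -182.98738483  158.        ] [603.76250376  24.03203316 158.        ] 208.66627451108744 0.12571954314029984
165 [ 622.62227678 -178.84540754  165.        ] [597.13141341  22.84498382 165.        ] 203.29485503107026 0.12571954314029984
172 [ 678.64665307 -170.85052326  172.        ] [652.05159405  28.91029636 172.        ] 201.52340364760073 0.13235617769005142
175 [ 674.77953194 -169.12020309  175.        ] [648.49379863  28.31720909 175.        ] 199.1794956907147 0.13235617769005048
0.1 [array([ 657.89874812, -271.72808355,  294.88033854]), array([ 650.02805465, -193.28368038,  296.95612073]), array([ 653.79936965, -230.87103592,  295.70232056])] 78.8655886730826
0.115 [array([ 661.17543309, -274.3521237 ,  293.46079969]), array([ 651.9353722, -194.3582831,  296.1214516]), array([ 656.35315017, -232.60424608,  294.58804221])] 80.56967375119527
0.13 [array([ 664.54682697, -277.05200878,  292.00023067]), array([ 653.87882328, -195.45324384,  295.27096993]), array([ 658.96784589, -234.37879841,  293.44718504])] 82.35813547636661
```

Run:
```python
from h import *
q=np.array([-.31537,-.88407,2.30344,0.0028,.81911,-1.4746]);p,R=fk(q);print(p,R.as_matrix().round(3))
n=np.array([.9915,.13,0])
def pose(pt,pitch,yaw=.13): 
    z=np.array([np.cos(pitch)*np.cos(yaw),np.cos(pitch)*np.sin(yaw),np.sin(pitch)])
    y=np.array([np.sin(yaw),-np.cos(yaw),0]) ; x=np.cross(y,z)
    return pt,Ro.from_matrix(np.stack([x,y,z],1))
c=np.array([664,-72,0])
for back,z,pitch in((-33,135,.08),(-120,135,.08),(-33,290,.08),(-33,135,.2),(-150,250,.08)):
    pt,R=pose(c+back*n+[0,0,z],pitch)
    print(back,z,pitch,R.as_matrix()[:,0].round(2),*[(a.round(3),round(b,6)) for a,b in [ik(pt,R,[-.3,-.6,2.4,3.14,.5,-1.5])]])
```

```text
[487.53560535 -75.57889799 401.09103739] [[-0.556  0.365  0.747]
 [ 0.284  0.928 -0.242]
 [-0.781  0.078 -0.619]]
-33 135 0.08 [-0.08 -0.01  1.  ] (array([-0.606,  0.596,  2.285,  2.403,  1.457, -1.396]), np.float64(0.0))
-120 135 0.08 [-0.08 -0.01  1.  ] (array([-0.837,  0.566,  2.435,  2.179,  1.57 , -1.455]), np.float64(0.0))
-33 290 0.08 [-0.08 -0.01  1.  ] (array([-0.606,  0.042,  2.418,  2.322,  1.155, -1.09 ]), np.float64(0.0))
-33 135 0.2 [-0.2  -0.03  0.98] (array([-0.594,  0.729,  2.222,  2.433,  1.627, -1.445]), np.float64(0.0))
-150 250 0.08 [-0.08 -0.01  1.  ] (array([-0.947, -0.028,  2.637,  2.043,  1.399, -1.1  ]), np.float64(0.0))
```

```bash
cat >> h.py <<'E'
def pose(pt,pitch,yaw=.13):
    z=np.array([np.cos(pitch)*np.cos(yaw),np.cos(pitch)*np.sin(yaw),np.sin(pitch)])
    y=np.array([np.sin(yaw),-np.cos(yaw),0]) ; x=np.cross(y,z)
    return pt,Ro.from_matrix(np.stack([x,y,z],1))
def rows(Q):
    """dense path by joint waypoints -> step pose list"""
    out=[fk(Q[0])];js=[Q[0]]
    for a,b in zip(Q[:-1],Q[1:]):
        for t in np.linspace(0,1,400)[1:]:
            q=a+t*(b-a);p,R=fk(q);l=out[-1]
            if np.linalg.norm(p-l[0])>46 or (R*l[1].inv()).magnitude()>.14 or t==1: out.append((p,R));js.append(q)
    return out,js
def show(out,i0,i1,ref=None):
    p0,R0=out[i0] if ref is None else ref
    for p,R in out[i0+1:i1+1]: print('dx,dy,dz',(R0.inv().apply(p-p0)/10).round(1),'w',(R0.inv()*R).as_rotvec().round(2))
E
python3 - <<'E'
from h import *
q0=np.array([-.31537,-.88407,2.30344,0.0028,.81911,-1.4746])
c=np.array([664,-72,0]);n=np.array([.9915,.13,0])
pt,R=pose(c-95*n+[0,0,130],.05);qe,cost=ik(pt,R,[-.7,.58,2.4,2.3,1.5,-1.4]);print('end',pt,qe.round(3),cost)
q1=np.array([-.33,-.75,2.3,1.2,1.0,-1.45])
Q=[q0,q1,np.array([-.6,-.2,2.35,2.0,1.45,-1.45]),qe]
o,j=rows(Q);print(len(o))
for (p,R),q in zip(o,j):
    w=p-R.apply([0,0,325.9]);print(p.round(),'wrist',w.round(),'z',R.apply([0,0,1]).round(2),'q',q.round(2))
show(o,0,12)
E
```

```text
end [569.8075 -84.35   130.    ] [-0.761  0.552  2.403  2.25   1.503 -1.425] 1.226472238167693e-22
26
[488. -76. 401.] wrist [244.   3. 603.] z [ 0.75 -0.24 -0.62] q [-0.32 -0.88  2.3   0.    0.82 -1.47]
[495. -44. 391.] wrist [248.   1. 600.] z [ 0.76 -0.14 -0.64] q [-0.32 -0.87  2.3   0.14  0.84 -1.47]
[501. -12. 386.] wrist [252.  -0. 596.] z [ 0.76 -0.04 -0.64] q [-0.32 -0.85  2.3   0.27  0.86 -1.47]
[507.  20. 386.] wrist [256.  -2. 593.] z [ 0.77  0.07 -0.64] q [-0.32 -0.84  2.3   0.41  0.88 -1.47]
[512.  51. 390.] wrist [260.  -4. 589.] z [ 0.77  0.17 -0.61] q [-0.32 -0.82  2.3   0.54  0.9  -1.46]
[517.  81. 399.] wrist [264.  -6. 586.] z [ 0.78  0.27 -0.57] q [-0.32 -0.81  2.3   0.68  0.92 -1.46]
[522. 109. 413.] wrist [268.  -7. 582.] z [ 0.78  0.36 -0.52] q [-0.33 -0.79  2.3   0.81  0.94 -1.46]
[525. 134. 432.] wrist [272.  -9. 578.] z [ 0.78  0.44 -0.45] q [-0.33 -0.78  2.3   0.95  0.96 -1.46]
[528. 156. 454.] wrist [276. -11. 574.] z [ 0.77  0.51 -0.37] q [-0.33 -0.76  2.3   1.09  0.98 -1.45]
[530. 172. 476.] wrist [279. -12. 571.] z [ 0.77  0.56 -0.29] q [-0.33 -0.75  2.
[... 1517 characters left out ...]
  0.46  2.4   2.22  1.5  -1.43]
[570. -84. 130.] wrist [ 247. -127.  114.] z [0.99 0.13 0.05] q [-0.76  0.55  2.4   2.25  1.5  -1.43]
dx,dy,dz [1.3 3.1 0.4] w [-0.09  0.04  0.1 ]
dx,dy,dz [2.2 6.2 0.4] w [-0.19  0.09  0.19]
dx,dy,dz [2.8 9.4 0.1] w [-0.28  0.13  0.29]
dx,dy,dz [ 3.1 12.6 -0.5] w [-0.38  0.17  0.38]
dx,dy,dz [ 2.9 15.6 -1.5] w [-0.47  0.22  0.47]
dx,dy,dz [ 2.4 18.5 -2.7] w [-0.57  0.26  0.57]
dx,dy,dz [ 1.5 21.1 -4.1] w [-0.67  0.29  0.66]
dx,dy,dz [ 0.2 23.4 -5.8] w [-0.77  0.33  0.75]
dx,dy,dz [-1.2 25.1 -7.4] w [-0.86  0.36  0.83]
dx,dy,dz [-0.7 25.3 -6.2] w [-0.9   0.45  0.93]
dx,dy,dz [-0.6 25.2 -5.1] w [-0.95  0.53  1.04]
dx,dy,dz [-1.  24.7 -4.2] w [-1.01  0.6   1.15]
```

Request:
drive_tool --deltas '[{"hand": 0, "dx": 1.3, "dy": 3.1, "dz": 0.4, "wx": -0.09, "wy": 0.04, "wz": 0.1}, {"hand": 0, "dx": 2.2, "dy": 6.2, "dz": 0.4, "wx": -0.19, "wy": 0.09, "wz": 0.19}, {"hand": 0, "dx": 2.8, "dy": 9.4, "dz": 0.1, "wx": -0.28, "wy": 0.13, "wz": 0.29}, {"hand": 0, "dx": 3.1, "dy": 12.6, "dz": -0.5, "wx": -0.38, "wy": 0.17, "wz": 0.38}, {"hand": 0, "dx": 2.9, "dy": 15.6, "dz": -1.5, "wx": -0.47, "wy": 0.22, "wz": 0.47}, {"hand": 0, "dx": 2.4, "dy": 18.5, "dz": -2.7, "wx": -0.57, "wy": 0.26, "wz": 0.57}, {"hand": 0, "dx": 1.5, "dy": 21.1, "dz": -4.1, "wx": -0.67, "wy": 0.29, "wz": 0.66}, {"hand": 0, "dx": 0.2, "dy": 23.4, "dz": -5.8, "wx": -0.77, "wy": 0.33, "wz": 0.75}, {"hand": 0, "dx": -1.2, "dy": 25.1, "dz": -7.4, "wx": -0.86, "wy": 0.36, "wz": 0.83}, {"hand": 0, "dx": -1.2, "dy": 25.1, "dz": -7.4, "wx": -0.86, "wy": 0.36, "wz": 0.83}, {"hand": 0, "dx": -1.2, "dy": 25.1, "dz": -7.4, "wx": -0.86, "wy": 0.36, "wz": 0.83}]'

```text
clock: 3.4
tool_pos: [532.1, 170.5, 478.0]
tool_rot: [1.87, 0.103, 2.235]
contact_force: [-0.3, -0.0, -0.0]
gripper_width: -0.001
```

Run:
```python
from h import *
s=robot.sense();q=s['q'];print(s['clock'],q.round(3),s['tool_pos']);p,R=fk(q);print(p,(R*Ro.from_euler('xyz',s['tool_rot']).inv()).magnitude())
c=np.array([664,-72,0]);n=np.array([.9915,.13,0])
I=lambda back,z,pi,ya:ik(*pose(c-back*n+[0,0,z],pi,ya),[-.7,.4,2.4,2.2,1.5,-1.4])[0]
q=np.r_[q];Q=[q,np.array([-.6,-.25,2.4,2.0,1.45,-1.45]),I(115,250,.2,.35),I(105,130,.05,.13)]
o,j=rows(Q);print(len(o))
for k,((p,R),q) in enumerate(zip(o,j)):
    print(k,p.round(),'wz',round((p-R.apply([0,0,325.9]))[2]),'q',q.round(2))
cur=(s['tool_pos'],Ro.from_euler('xyz',s['tool_rot']))
show(o,0,12,cur)
```

```text
3.4 [-0.332 -0.744  2.293  1.201  1.003 -1.454] [532.08799002 170.50764079 477.9620268 ]
[532.10468096 170.59103699 477.95537007] 7.043575467574347e-16
18
0 [532. 171. 478.] wz 573 q [-0.33 -0.74  2.29  1.2   1.   -1.45]
1 [537. 172. 465.] wz 548 q [-0.37 -0.68  2.31  1.3   1.06 -1.45]
2 [542. 170. 456.] wz 523 q [-0.4  -0.62  2.32  1.41  1.12 -1.45]
3 [547. 163. 451.] wz 496 q [-0.44 -0.55  2.33  1.51  1.18 -1.45]
4 [553. 152. 450.] wz 468 q [-0.47 -0.49  2.35  1.61  1.23 -1.45]
5 [558. 135. 451.] wz 440 q [-0.51 -0.42  2.36  1.72  1.29 -1.45]
6 [564. 112. 454.] wz 412 q [-0.54 -0.36  2.38  1.83  1.35 -1.45]
7 [568.  84. 456.] wz 384 q [-0.58 -0.29  2.39  1.93  1.41 -1.45]
8 [569.  62. 457.] wz 366 q [-0.6  -0.25  2.4   2.    1.45 -1.45]
9 [575.  34. 422.] wz 337 q [-0.65 -0.16  2.4   1.99  1.48 -1.4 ]
10 [577.   6. 385.] wz 306 q [-0.7  -0.07  2.4   1.98  1.51 -1.35]
11 [574. -22. 347.] wz 274 q [-0.76  0.03  2.4   1.96  1.54 -1.3 ]
12 [568. -48. 311.] wz 241 q [-0.82  0.13  2.4   1.95  1.57 -1.25]
13 [559. -71. 276.] wz 210 q [-0.87  0.23  2.4   1.94  1.6  -1.2 ]
14 [550. -87. 250.] wz 185 q [-0.92  0.31  2.4   1.93  1.63 -1.15]
15 [559. -89. 205.] wz 154 q [-0.86  0.41  2.41  2.05  1.58 -1.27]
16 [562. -88. 159.] wz 128 q [-0.82  0.5   2.42  2.16  1.54 -1.37]
17 [560. -86. 130.] wz 114 q [-0.79  0.55  2.42  2.22  1.52 -1.43]
dx,dy,dz [-0.1 -1.2  0.8] w [-0.04  0.05  0.13]
dx,dy,dz [-0.5 -1.9  1.4] w [-0.09  0.1   0.25]
dx,dy,dz [-1.2 -2.4  1.5] w [-0.15  0.14  0.37]
dx,dy,dz [-2.4 -2.8  1.4] w [-0.22  0.17  0.49]
dx,dy,dz [-4.1 -3.   0.8] w [-0.31  0.19  0.6 ]
dx,dy,dz [-6.3 -3.3 -0.2] w [-0.4  0.2  0.7]
dx,dy,dz [-8.8 -3.7 -1.5] w [-0.5   0.19  0.8 ]
dx,dy,dz [-10.5  -4.1  -2.7] w [-0.57  0.19  0.86]
dx,dy,dz [-12.7  -8.2  -2.8] w [-0.56  0.17  0.98]
dx,dy,dz [-14.7 -12.4  -3.2] w [-0.56  0.16  1.11]
dx,dy,dz [-16.3 -16.7  -3.8] w [-0.56  0.15  1.25]
dx,dy,dz [-17.6 -20.9  -4.6] w [-0.58  0.14  1.39]
```

Request:
drive_tool --deltas '[{"hand": 0, "dx": -0.1, "dy": -1.2, "dz": 0.8, "wx": -0.04, "wy": 0.05, "wz": 0.13}, {"hand": 0, "dx": -0.5, "dy": -1.9, "dz": 1.4, "wx": -0.09, "wy": 0.1, "wz": 0.25}, {"hand": 0, "dx": -1.2, "dy": -2.4, "dz": 1.5, "wx": -0.15, "wy": 0.14, "wz": 0.37}, {"hand": 0, "dx": -2.4, "dy": -2.8, "dz": 1.4, "wx": -0.22, "wy": 0.17, "wz": 0.49}, {"hand": 0, "dx": -4.1, "dy": -3.0, "dz": 0.8, "wx": -0.31, "wy": 0.19, "wz": 0.6}, {"hand": 0, "dx": -6.3, "dy": -3.3, "dz": -0.2, "wx": -0.4, "wy": 0.2, "wz": 0.7}, {"hand": 0, "dx": -8.8, "dy": -3.7, "dz": -1.5, "wx": -0.5, "wy": 0.19, "wz": 0.8}, {"hand": 0, "dx": -10.5, "dy": -4.1, "dz": -2.7, "wx": -0.57, "wy": 0.19, "wz": 0.86}, {"hand": 0, "dx": -12.7, "dy": -8.2, "dz": -2.8, "wx": -0.56, "wy": 0.17, "wz": 0.98}, {"hand": 0, "dx": -14.7, "dy": -12.4, "dz": -3.2, "wx": -0.56, "wy": 0.16, "wz": 1.11}, {"hand": 0, "dx": -16.3, "dy": -16.7, "dz": -3.8, "wx": -0.56, "wy": 0.15, "wz": 1.25}, {"hand": 0, "dx": -17.6, "dy": -20.9, "dz": -4.6, "wx": -0.58, "wy": 0.14, "wz": 1.39}]'

```text
clock: 4.6
tool_pos: [568.7, -47.3, 309.1]
tool_rot: [0.849, -1.24, 2.704]
contact_force: [-0.2, -0.1, 0.0]
gripper_width: 0.0
```

Run:
```python
from h import *
s=robot.sense();q=s['q'];print(s['clock'],q.round(3),s['tool_pos'],s['contact_force'])
c=np.array([664,-72,0]);n=np.array([.9915,.13,0])
# step A: at z=250 level-ish for a look
cur=(s['tool_pos'],Ro.from_euler('xyz',s['tool_rot']))
I=lambda back,z,pi,ya:ik(*pose(c-back*n+[0,0,z],pi,ya),[-.7,.4,2.4,2.2,1.5,-1.4])[0]
Q=[q,I(115,250,.2,.35),I(105,130,.05,.13)]
o,j=rows(Q)
for k,((p,R),q) in enumerate(zip(o,j)): print(k,p.round(),q.round(2))
show(o,0,12,cur)
```

```text
4.6 [-0.814  0.137  2.398  1.953  1.573 -1.25 ] [568.73364277 -47.2943285  309.09527009] [-0.15916512 -0.08434808  0.04319808]
0 [569. -47. 309.] [-0.81  0.14  2.4   1.95  1.57 -1.25]
1 [559. -71. 275.] [-0.87  0.23  2.4   1.94  1.6  -1.2 ]
2 [550. -87. 250.] [-0.92  0.31  2.4   1.93  1.63 -1.15]
3 [559. -89. 205.] [-0.86  0.41  2.41  2.05  1.58 -1.27]
4 [562. -88. 159.] [-0.82  0.5   2.42  2.16  1.54 -1.37]
5 [560. -86. 130.] [-0.79  0.55  2.42  2.22  1.52 -1.43]
dx,dy,dz [-3.3  0.9 -2.5] w [-0.05 -0.02  0.13]
dx,dy,dz [-5.6  1.4 -4.6] w [-0.08 -0.03  0.23]
dx,dy,dz [-10.1   0.8  -4.8] w [-0.18 -0.08  0.22]
dx,dy,dz [-14.6  -0.3  -5.5] w [-0.25 -0.15  0.21]
dx,dy,dz [-17.2  -1.2  -6.2] w [-0.28 -0.2   0.21]
```

Request:
drive_tool --deltas '[{"hand": 0, "dx": -3.3, "dy": 0.9, "dz": -2.5, "wx": -0.05, "wy": -0.02, "wz": 0.13}, {"hand": 0, "dx": -5.6, "dy": 1.4, "dz": -4.6, "wx": -0.08, "wy": -0.03, "wz": 0.23}, {"hand": 0, "dx": -10.1, "dy": 0.8, "dz": -4.8, "wx": -0.18, "wy": -0.08, "wz": 0.22}, {"hand": 0, "dx": -14.6, "dy": -0.3, "dz": -5.5, "wx": -0.25, "wy": -0.15, "wz": 0.21}, {"hand": 0, "dx": -17.2, "dy": -1.2, "dz": -6.2, "wx": -0.28, "wy": -0.2, "wz": 0.21}, {"hand": 0, "dx": -17.2, "dy": -1.2, "dz": -6.2, "wx": -0.28, "wy": -0.2, "wz": 0.21}, {"hand": 0, "dx": -17.2, "dy": -1.2, "dz": -6.2, "wx": -0.28, "wy": -0.2, "wz": 0.21}]'

```text
clock: 5.3
tool_pos: [560.8, -84.8, 131.9]
tool_rot: [0.016, -1.514, -3.022]
contact_force: [-0.7, 0.5, 0.1]
gripper_width: 0.003
```

Run:
```python
from h import *
s=robot.sense();q=s['q'];print(s['clock'],q.round(3),s['tool_pos'],s['tool_rot'],s['contact_force'])
print(Ro.from_euler('xyz',s['tool_rot']).as_matrix().round(3))
np.save('pics/w2pose.npy',np.r_[s['tool_pos'],s['tool_rot']])
w=snap('wrist','w2.png')
cv2.imwrite('pics/w2b.png',cv2.convertScaleAbs(cv2.imread('pics/w2.png'),alpha=1.6,beta=10))
```

```text
5.3 [-0.79   0.55   2.416  2.216  1.521 -1.431] [560.80900142 -84.80037377 131.92819719] [ 0.01609543 -1.51448649 -3.02175585] [-0.6683625   0.51859362  0.06761223]
[[-0.056  0.135  0.989]
 [-0.007 -0.991  0.135]
 [ 0.998  0.001  0.056]]
```

View pics/w2b.png

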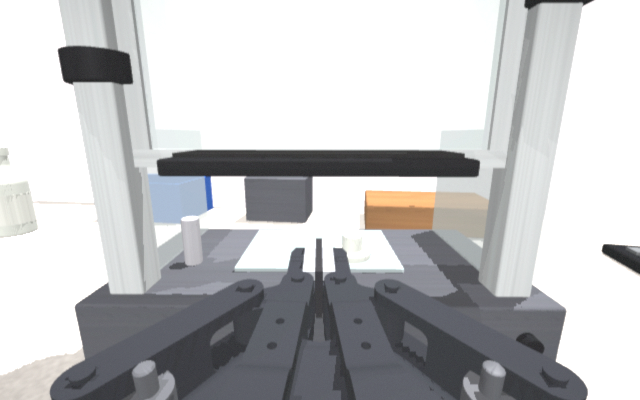

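The hand is square to the cabinet, with the fingers at about (320,240–290) below the lip, whose front face spans columns 163–475 and rows 161–174. Nothing is in the way. I'll locate the lip from this view.

Run:
```python
from h import *
w=np.load('pics/w2.png.npy',allow_pickle=True).item();pp=np.load('pics/w2pose.npy');T=Tcam(pp[:3],pp[3:],w)
g=cv2.cvtColor(w['img'],cv2.COLOR_RGB2GRAY)
print(g[145:182,[230,320,400]].T.tolist()); print(g[168,155:172],g[168,468:484])
n=np.array([.9915,.13,0])
rays=lambda u,v:ray(w,u,v,T)
fx=w['fx'];print(fx,w['cx'],w['cy'],T[:3,3])
for v in(160,174.5):
  (o,d1),(_,d2)=rays(163,v),rays(475,v)
  # along-forward plane at distance t with width 200
  d1/=d1@n;d2/=d2@n;t=200/np.linalg.norm(d1-d2);a,b=o+t*d1,o+t*d2
  print(v,a,b,(a+b)/2,'yaw',np.arctan2(b[0]-a[0],a[1]-b[1]))
```

```text
[[163, 163, 163, 160, 125, 61, 33, 34, 36, 29, 28, 30, 33, 35, 36, 35, 31, 28, 28, 25, 27, 28, 27, 27, 29, 26, 26, 28, 27, 26, 48, 118, 173, 194, 197, 197, 196], [168, 166, 166, 162, 131, 74, 38, 37, 37, 32, 32, 29, 33, 34, 37, 36, 34, 29, 29, 30, 28, 29, 27, 28, 27, 24, 24, 27, 28, 24, 37, 90, 157, 189, 193, 192, 192], [164, 165, 165, 161, 131, 74, 36, 37, 37, 31, 30, 30, 30, 26, 24, 28, 27, 26, 26, 28, 28, 27, 27, 26, 26, 24, 24, 26, 26, 24, 30, 70, 151, 191, 196, 195, 194]]
[143 137  88  39  26  27  26  28  27  23  28  26  28  26  27  24  27] [ 25  27  26  26  27  22  28  26  25  26  37  78 127 130 131 131]
292.2894949949384 318.46412445490745 200.99577570595886 [ 422.35576137 -102.60404781  196.24805172]
160 [596.11092327  21.87897433 179.3783414 ] [ 622.11121327 -176.42323749  179.84493247] [609.11106827 -77.27213158 179.61163694] yaw 0.1303707989288623
174.5 [594.03658232  21.58208509 170.29788136] [ 620.0368564  -176.72000535  170.81428907] [607.03671936 -77.56896013 170.55608522] yaw 0.13037079892886264
```

Request:
drive_tool --deltas '[{"hand": 0, "dx": -0.1, "dy": 0, "dz": 2, "wx": 0, "wy": 0, "wz": 0}, {"hand": 0, "dx": -0.2, "dy": 0, "dz": 4, "wx": 0, "wy": 0, "wz": 0}, {"hand": 0, "dx": -0.3, "dy": 0, "dz": 5.5, "wx": 0, "wy": 0, "wz": 0}, {"hand": 0, "dx": -0.4, "dy": 0, "dz": 7, "wx": 0, "wy": 0, "wz": 0}, {"hand": 0, "dx": -0.4, "dy": 0, "dz": 7, "wx": 0, "wy": 0, "wz": 0}, {"hand": 0, "dx": -0.4, "dy": 0, "dz": 7, "wx": 0, "wy": 0, "wz": 0}]'

```text
clock: 5.95
tool_pos: [630.3, -76.1, 133.0]
tool_rot: [0.052, -1.513, -3.06]
contact_force: [-0.0, -0.2, 0.3]
gripper_width: 0.002
```

Request:
drive_tool --deltas '[{"hand": 0, "dx": 0.4, "dy": 0, "dz": 0, "wx": 0, "wy": 0, "wz": 0}, {"hand": 0, "dx": 0.8, "dy": 0, "dz": 0, "wx": 0, "wy": 0, "wz": 0}, {"hand": 0, "dx": 1.1, "dy": 0, "dz": 0, "wx": 0, "wy": 0, "wz": 0}, {"hand": 0, "dx": 1.4, "dy": 0, "dz": 0.0, "wx": 0, "wy": 0, "wz": 0}]'

```text
clock: 6.35
tool_pos: [628.8, -76.1, 145.6]
tool_rot: [0.017, -1.516, -3.026]
contact_force: [-0.8, 0.4, 0.2]
gripper_width: 0.002
```

Request:
drive_tool --deltas '[{"hand": 0, "dx": 0.3, "dy": 0, "dz": 0, "wx": 0, "wy": 0, "wz": 0}, {"hand": 0, "dx": 0.6, "dy": 0, "dz": 0, "wx": 0, "wy": 0, "wz": 0}]'

```text
clock: 6.55
tool_pos: [628.7, -76.0, 151.5]
tool_rot: [0.016, -1.516, -3.025]
contact_force: [1.0, 0.3, 0.4]
gripper_width: 0.004
```

Request:
drive_tool --deltas '[{"hand": 0, "dx": 0.3, "dy": 0, "dz": 0, "wx": 0, "wy": 0, "wz": 0}, {"hand": 0, "dx": 0.6, "dy": 0, "dz": 0, "wx": 0, "wy": 0, "wz": 0}]'

```text
clock: 6.75
tool_pos: [628.4, -75.9, 157.4]
tool_rot: [0.017, -1.516, -3.025]
contact_force: [0.8, -0.4, 0.4]
gripper_width: 0.002
```

Request:
drive_tool --deltas '[{"hand": 0, "dx": 0.3, "dy": 0, "dz": 0, "wx": 0, "wy": 0, "wz": 0}, {"hand": 0, "dx": 0.6, "dy": 0, "dz": 0, "wx": 0, "wy": 0, "wz": 0}]'

```text
clock: 6.95
tool_pos: [628.0, -75.9, 162.3]
tool_rot: [0.009, -1.519, -3.017]
contact_force: [2.7, -0.5, -4.7]
gripper_width: 0.003
```

Request:
drive_tool --deltas '[{"hand": 0, "dx": 0.3, "dy": 0, "dz": 0, "wx": 0, "wy": 0, "wz": 0}, {"hand": 0, "dx": 0.6, "dy": 0, "dz": 0, "wx": 0, "wy": 0, "wz": 0}]'

```text
clock: 7.15
tool_pos: [627.7, -75.9, 169.0]
tool_rot: [0.013, -1.517, -3.021]
contact_force: [4.4, 1.1, -5.4]
gripper_width: -0.002
```

Run:
```python
from h import *
s=robot.sense();print(s['clock'],s['q'].round(3),s['tool_pos'],s['tool_rot'],s['contact_force'])
np.save('pics/w3pose.npy',np.r_[s['tool_pos'],s['tool_rot']])
w=snap('wrist','w3.png')
a=cv2.convertScaleAbs(cv2.imread('pics/w3.png'),alpha=1.8,beta=10)
cv2.imwrite('pics/w3b.png',a)
```

```text
7.15 [-0.615  0.442  2.343  2.375  1.364 -1.327] [627.71371263 -75.90777926 168.9525901 ] [ 0.01274698 -1.51711058 -3.02111479] [ 4.44027316  1.08677814 -5.39842667]
```

View pics/w3b.png

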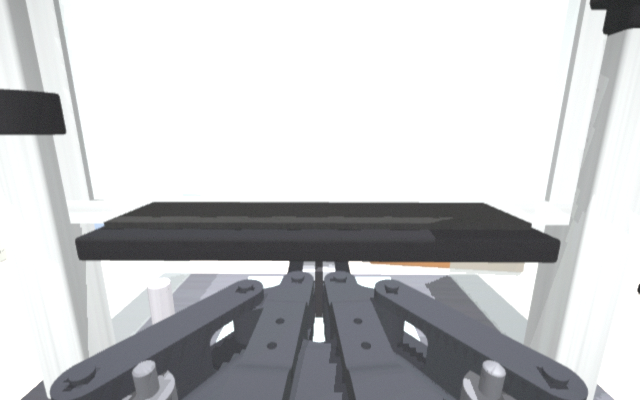

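Request:
drive_tool --deltas '[{"hand": 0, "dx": 0.5, "dy": 0, "dz": 0.05, "wx": 0, "wy": 0, "wz": 0}, {"hand": 0, "dx": 1.0, "dy": 0, "dz": 0.1, "wx": 0, "wy": 0, "wz": 0}, {"hand": 0, "dx": 1.5, "dy": 0, "dz": 0.1, "wx": 0, "wy": 0, "wz": 0}, {"hand": 0, "dx": 2.0, "dy": 0, "dz": 0.15, "wx": 0, "wy": 0, "wz": 0}, {"hand": 0, "dx": 2.5, "dy": 0, "dz": 0.2, "wx": 0, "wy": 0, "wz": 0}, {"hand": 0, "dx": 3.0, "dy": 0, "dz": 0.2, "wx": 0, "wy": 0, "wz": 0}, {"hand": 0, "dx": 3.5, "dy": 0, "dz": 0.25, "wx": 0, "wy": 0, "wz": 0}, {"hand": 0, "dx": 4.0, "dy": 0, "dz": 0.25, "wx": 0, "wy": 0, "wz": 0}]'

```text
clock: 8.0
tool_pos: [628.1, -75.8, 209.7]
tool_rot: [0.02, -1.516, -3.028]
contact_force: [1.3, 0.4, -4.9]
gripper_width: 0.001
```

Request:
drive_tool --deltas '[{"hand": 0, "dx": 0.5, "dy": 0, "dz": 0.05, "wx": 0, "wy": 0, "wz": 0}, {"hand": 0, "dx": 1.0, "dy": 0, "dz": 0.1, "wx": 0, "wy": 0, "wz": 0}, {"hand": 0, "dx": 1.5, "dy": 0, "dz": 0.1, "wx": 0, "wy": 0, "wz": 0}, {"hand": 0, "dx": 2.0, "dy": 0, "dz": 0.15, "wx": 0, "wy": 0, "wz": 0}, {"hand": 0, "dx": 2.5, "dy": 0, "dz": 0.2, "wx": 0, "wy": 0, "wz": 0}, {"hand": 0, "dx": 3.0, "dy": 0, "dz": 0.2, "wx": 0, "wy": 0, "wz": 0}, {"hand": 0, "dx": 3.5, "dy": 0, "dz": 0.25, "wx": 0, "wy": 0, "wz": 0}, {"hand": 0, "dx": 3.5, "dy": 0, "dz": 0.25, "wx": 0, "wy": 0, "wz": 0}, {"hand": 0, "dx": 3.5, "dy": 0, "dz": 0.25, "wx": 0, "wy": 0, "wz": 0}]'

```text
clock: 8.9
tool_pos: [629.0, -76.0, 245.8]
tool_rot: [0.037, -1.513, -3.046]
contact_force: [-0.3, 0.3, -0.8]
gripper_width: -0.0
```

Run:
```python
from h import *
s=robot.sense();print(s['clock'],s['q'].round(3),s['tool_pos'],s['tool_rot'],s['contact_force'])
np.save('pics/w4pose.npy',np.r_[s['tool_pos'],s['tool_rot']])
w=snap('wrist','w4.png'); t=snap('scene','scene2.png')
a=cv2.convertScaleAbs(cv2.imread('pics/w4.png'),alpha=1.8,beta=10)
b=cv2.convertScaleAbs(cv2.imread('pics/scene2.png')[130:310,270:430],alpha=1.8)
b=cv2.resize(b,None,fx=1.3,fy=1.3); c=np.zeros((400,800,3),np.uint8);c[:,:592]=a[:,48:];c[:234,592:800]=b
cv2.imwrite('pics/w4b.png',c)
```

```text
8.9 [-0.612  0.168  2.405  2.335  1.217 -1.173] [629.02047554 -76.02221526 245.82995402] [ 0.0372808  -1.51316647 -3.04550634] [-0.25009609  0.30867067 -0.82531803]
```

View pics/w4b.png

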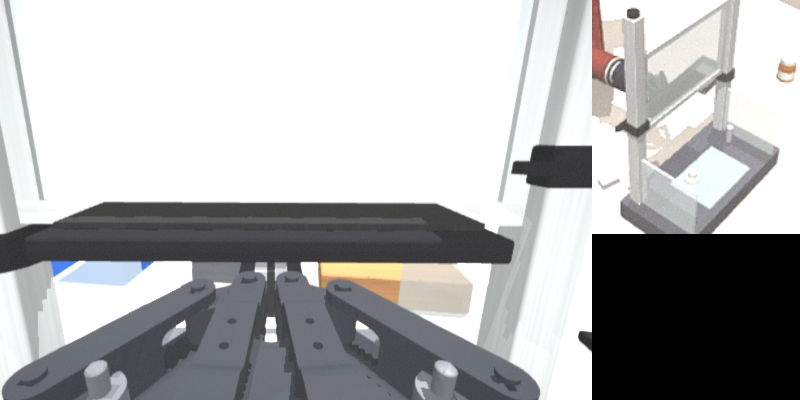

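Run:
```python
from h import *
w=np.load('pics/w4.png.npy',allow_pickle=True).item();pp=np.load('pics/w4pose.npy');T=Tcam(pp[:3],pp[3:],w)
g=cv2.cvtColor(w['img'],cv2.COLOR_RGB2GRAY)
for u in(180,420,520): print(u,225,g[225:268,u].tolist())
print('row252',g[252,555:568],g[252,66:82])
for u in(564,568,572,574): print(u,150,g[150:190,u].tolist())
print('row167',550,g[167,550:640].tolist())
```

```text
180 225 [32, 31, 31, 27, 32, 36, 38, 38, 37, 38, 40, 37, 37, 37, 36, 34, 31, 30, 28, 29, 26, 26, 27, 29, 28, 30, 29, 27, 26, 26, 27, 27, 26, 27, 25, 34, 72, 103, 114, 115, 115, 115, 114]
420 225 [33, 32, 34, 34, 32, 35, 39, 38, 36, 39, 37, 37, 38, 38, 37, 36, 33, 32, 30, 29, 28, 28, 30, 28, 26, 26, 28, 29, 26, 25, 27, 27, 26, 27, 26, 27, 28, 53, 107, 136, 140, 139, 140]
520 225 [31, 33, 32, 33, 31, 30, 29, 25, 28, 25, 26, 27, 27, 27, 27, 27, 30, 29, 29, 27, 28, 27, 29, 28, 28, 27, 25, 29, 27, 26, 26, 28, 26, 25, 26, 26, 26, 48, 121, 176, 197, 199, 197]
row252 [ 27  25  26  25  29  48  89  93  93  93  93  99 100] [24 22 25 25 22 24 25 27 26 28 26 25 24 25 27 26]
564 150 [136, 136, 136, 137, 137, 135, 136, 136, 136, 133, 107, 54, 29, 25, 24, 23, 25, 27, 26, 27, 24, 24, 29, 53, 105, 132, 135, 136, 136, 136, 135, 136, 136, 136, 136, 136, 136, 136, 136, 136]
568 150 [135, 134, 135, 134, 135, 135, 135, 135, 135, 133, 111, 67, 33, 24, 23, 24, 26, 25, 25, 24, 24, 26, 26, 38, 86, 122, 134, 136, 135, 136, 136, 136, 136, 136, 136, 135, 136, 136, 136, 137]
572 150 [135, 135, 135, 134, 135, 135, 134, 135, 135, 133, 112, 67, 32, 28, 24, 26, 26, 27, 30, 25, 25, 26, 27, 33, 69, 114, 134, 137, 137, 137, 137, 138, 138, 137, 138, 138, 139, 138, 139, 138]
574 150 [135, 135, 135, 134, 135, 135, 135, 136, 135, 132, 112, 67, 34, 26, 27, 27, 26, 26, 26, 26, 26, 24, 26, 32, 61, 92, 103, 90, 69, 61, 57, 57, 76, 112, 134, 138, 138, 137, 136, 135]
row167 550 [140, 129, 102, 98, 98, 99, 111, 133, 136, 129, 67, 31, 26, 27, 27, 27, 27, 24, 25, 26, 26, 25, 27, 28, 26, 27, 26, 27, 27, 24, 25, 27, 25, 27, 26, 23, 24, 28, 27, 23, 26, 30, 25, 26, 25, 26, 26, 26, 25, 24, 26, 26, 26, 26, 26, 26, 26, 26, 27, 27, 26, 27, 25, 25, 26, 26, 26, 27, 27, 26, 23, 26, 25, 25, 26, 27, 27, 23, 25, 26, 24, 26, 24, 26, 24, 25, 27, 25, 28, 26]
```

Run:
```python
from h import *
w=np.load('pics/w4.png.npy',allow_pickle=True).item();pp=np.load('pics/w4pose.npy');T=Tcam(pp[:3],pp[3:],w)
n=np.array([.9915,.13,0]);y=np.array([-.13,.9915,0]);print('cam',T[:3,3])
for c in([662,-72,0],[665,-71,0],[659,-72,0]):
  c=np.array(c)
  def at(u,v,x):
    o,d=ray(w,u,v,T);p=o+d*((x-(o-c)@n)/(d@n));return ((p-c)@y).round(1),p[2].round(1)
  print('lip under',at(180,260.9,-60),at(420,262.7,-60),at(520,262.5,-60),'corner',at(560.3,252,-60),'topedge',at(520,239.5,-60),'row-tr')
  for x in(-24,-28,-32): print(' bar',x,'mid',at(561,167.1,x),'top',at(561,160.7,x),'bot',at(561,173.6,x))
```

```text
cam [490.42802574 -93.40253669 309.97162982]
lip under (np.float64(58.9), np.float64(258.2)) (np.float64(-41.1), np.float64(257.8)) (np.float64(-82.6), np.float64(258.1)) corner (np.float64(-98.4), np.float64(262.8)) topedge (np.float64(-81.0), np.float64(268.2)) row-tr
 bar -24 mid (np.float64(-121.8), np.float64(293.8)) top (np.float64(-121.2), np.float64(297.1)) bot (np.float64(-122.5), np.float64(290.5))
 bar -28 mid (np.float64(-118.5), np.float64(294.3)) top (np.float64(-117.9), np.float64(297.4)) bot (np.float64(-119.2), np.float64(291.1))
 bar -32 mid (np.float64(-115.2), np.float64(294.7)) top (np.float64(-114.7), np.float64(297.8)) bot (np.float64(-115.8), np.float64(291.6))
lip under (np.float64(59.8), np.float64(256.8)) (np.float64(-42.8), np.float64(256.4)) (np.float64(-85.5), np.float64(256.6)) corner (np.float64(-101.8), np.float64(261.5)) topedge (np.float64(-83.9), np.float64(267.0)) row-tr
 bar -24 mid (np.float64(-125.0), np.float64(293.5)) top (np.float64(-124.4), np.float64(296.8)) bot (np.float64(-125.6), np.float64(290.1))
 bar -28 mid (np.float64(-121.7), np.f
[... 192 characters left out ...]
297.5)) bot (np.float64(-119.0), np.float64(291.2))
lip under (np.float64(56.9), np.float64(259.6)) (np.float64(-40.3), np.float64(259.2)) (np.float64(-80.8), np.float64(259.4)) corner (np.float64(-96.2), np.float64(264.0)) topedge (np.float64(-79.2), np.float64(269.3)) row-tr
 bar -24 mid (np.float64(-119.8), np.float64(294.2)) top (np.float64(-119.2), np.float64(297.3)) bot (np.float64(-120.4), np.float64(290.9))
 bar -28 mid (np.float64(-116.5), np.float64(294.6)) top (np.float64(-115.9), np.float64(297.7)) bot (np.float64(-117.1), np.float64(291.4))
 bar -32 mid (np.float64(-113.2), np.float64(295.0)) top (np.float64(-112.6), np.float64(298.0)) bot (np.float64(-113.8), np.float64(292.0))
```

Request:
drive_tool --deltas '[{"hand": 0, "dx": 0.4, "dy": 0, "dz": 0.05, "wx": 0, "wy": 0, "wz": 0}, {"hand": 0, "dx": 0.9, "dy": 0, "dz": 0.05, "wx": 0, "wy": 0, "wz": 0}, {"hand": 0, "dx": 1.4, "dy": 0, "dz": 0.1, "wx": 0, "wy": 0, "wz": 0}, {"hand": 0, "dx": 1.8, "dy": 0, "dz": 0.1, "wx": 0, "wy": 0, "wz": 0}, {"hand": 0, "dx": 2.2, "dy": 0, "dz": 0.15, "wx": 0, "wy": 0, "wz": 0}, {"hand": 0, "dx": 2.5, "dy": 0, "dz": 0.15, "wx": 0, "wy": 0, "wz": 0}, {"hand": 0, "dx": 2.5, "dy": 0, "dz": 0.15, "wx": 0, "wy": 0, "wz": 0}, {"hand": 0, "dx": 2.5, "dy": 0, "dz": 0.15, "wx": 0, "wy": 0, "wz": 0}]'

```text
clock: 9.8
tool_pos: [628.9, -75.8, 270.4]
tool_rot: [0.029, -1.514, -3.037]
contact_force: [0.5, -0.3, -1.0]
gripper_width: -0.001
```

Run:
```python
from h import *
s=robot.sense();print(s['clock'],s['tool_pos'],s['tool_rot'],s['contact_force'])
np.save('pics/w5pose.npy',np.r_[s['tool_pos'],s['tool_rot']])
w=snap('wrist','w5.png')
g=cv2.cvtColor(w['img'],cv2.COLOR_RGB2GRAY)
for u in(180,420,520): print(u,225,g[225:275,u].tolist())
print('row252',550,g[252,550:575].tolist())
for u in(566,570): print(u,190,g[190:250,u].tolist())
print('row222',548,g[222,548:580].tolist())
```

```text
9.8 [628.88743049 -75.84957381 270.36953948] [ 0.02858484 -1.51402587 -3.0368183 ] [ 0.49075058 -0.3373701  -0.9610156 ]
180 225 [30, 32, 32, 31, 34, 38, 38, 37, 38, 37, 37, 37, 37, 37, 37, 34, 29, 28, 27, 27, 27, 27, 27, 27, 28, 29, 27, 26, 24, 27, 26, 28, 25, 26, 25, 33, 72, 103, 114, 114, 115, 114, 114, 115, 115, 114, 114, 114, 114, 114]
420 225 [33, 33, 33, 31, 31, 33, 36, 37, 37, 39, 37, 38, 38, 38, 36, 37, 35, 32, 32, 28, 28, 29, 29, 28, 28, 28, 24, 26, 27, 25, 27, 27, 25, 27, 27, 27, 30, 51, 99, 127, 130, 129, 128, 129, 129, 132, 133, 133, 134, 135]
520 225 [31, 33, 33, 32, 31, 30, 29, 26, 25, 25, 28, 27, 26, 27, 27, 29, 27, 28, 28, 28, 27, 24, 27, 28, 25, 25, 28, 27, 28, 27, 27, 26, 27, 26, 26, 26, 25, 49, 119, 175, 196, 197, 195, 195, 196, 197, 197, 197, 197, 197]
row252 550 [25, 26, 27, 26, 27, 27, 26, 26, 25, 28, 40, 83, 92, 93, 92, 92, 92, 92, 92, 93, 93, 93, 93, 94, 95]
566 190 [135, 137, 135, 136, 135, 135, 136, 136, 136, 137, 136, 137, 137, 136, 133, 110, 67, 35, 28, 27, 28, 27, 26, 26, 27, 26, 26, 26, 26, 26, 28, 29, 46, 64, 90, 109, 106, 94, 93, 93, 93, 93, 93, 94, 93, 93, 93, 93, 93, 93, 93, 93, 93, 92, 92, 92, 93, 92, 93, 93]
570 190 [138, 136, 134, 133, 130, 130, 119, 107, 90, 70, 60, 52, 44, 37, 29, 26, 25, 25, 27, 27, 26, 26, 26, 25, 25, 27, 27, 26, 27, 26, 24, 26, 26, 27, 24, 41, 72, 91, 93, 93, 92, 93, 93, 92, 93, 93, 93, 92, 93, 93, 94, 92, 93, 93, 93, 91, 93, 93, 93, 92]
row222 548 [141, 141, 141, 140, 140, 140, 138, 139, 137, 138, 137, 135, 125, 124, 114, 110, 109, 99, 46, 26, 25, 26, 26, 27, 26, 26, 24, 26, 25, 27, 29, 27]
```

Run:
```python
from h import *
a=cv2.imread('pics/w5.png')[180:280,480:640]
cv2.imwrite('pics/c5.png',cv2.resize(cv2.convertScaleAbs(a,alpha=2.2,beta=10),None,fx=5,fy=5,interpolation=cv2.INTER_CUBIC))
```

```text
(no output)
```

View pics/c5.png

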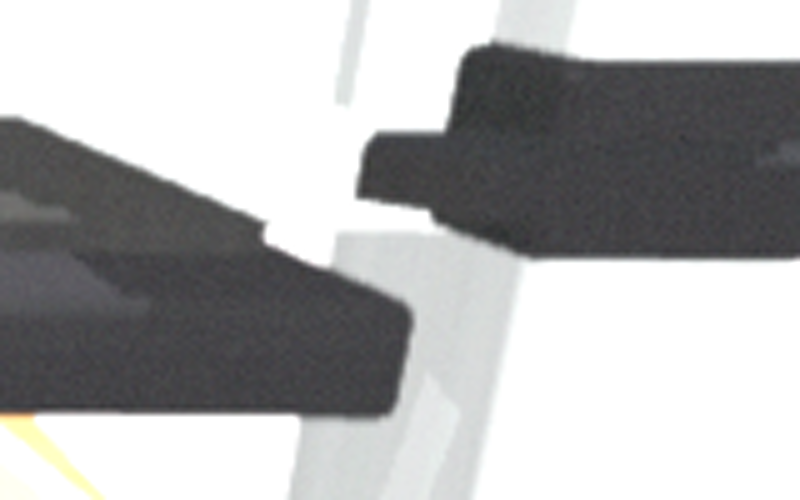

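```bash
cat > m.py <<'E'
from h import *
def meas(k,under,bartop,barbot):
  w=np.load(f'pics/{k}.png.npy',allow_pickle=True).item();pp=np.load(f'pics/{k}pose.npy');T=Tcam(pp[:3],pp[3:],w)
  n=np.array([.9915,.13,0]);y=np.array([-.13,.9915,0])
  for c in([662,-72,0],[664,-71.5,0]):
    c=np.array(c)
    def at(u,v,x):
      o,d=ray(w,u,v,T);p=o+d*((x-(o-c)@n)/(d@n));return ((p-c)@y).round(1),p[2].round(1)
    print('under',[at(*p,-60) for p in under])
    for x in(-22,-26,-30): print(' bar',x,at(*bartop,x),at(*barbot,x))
E
python3 - <<'E'
from m import *
meas('w5',[(180,261),(420,262.7),(520,262.6)],(555,206.3),(551.6,219.6))
E
```

```text
under [(np.float64(59.1), np.float64(282.7)), (np.float64(-40.9), np.float64(282.3)), (np.float64(-82.5), np.float64(282.5))]
 bar -22 (np.float64(-124.1), np.float64(297.3)) (np.float64(-123.7), np.float64(289.9))
 bar -26 (np.float64(-120.8), np.float64(298.3)) (np.float64(-120.4), np.float64(291.1))
 bar -30 (np.float64(-117.5), np.float64(299.3)) (np.float64(-117.1), np.float64(292.3))
under [(np.float64(59.9), np.float64(281.7)), (np.float64(-41.9), np.float64(281.3)), (np.float64(-84.2), np.float64(281.6))]
 bar -22 (np.float64(-126.1), np.float64(296.8)) (np.float64(-125.6), np.float64(289.3))
 bar -26 (np.float64(-122.8), np.float64(297.8)) (np.float64(-122.3), np.float64(290.5))
 bar -30 (np.float64(-119.4), np.float64(298.7)) (np.float64(-119.0), np.float64(291.7))
```

Request:
drive_tool --deltas '[{"hand": 0, "dx": 0.2, "dy": 0, "dz": 0, "wx": 0, "wy": 0, "wz": 0}, {"hand": 0, "dx": 0.45, "dy": 0, "dz": 0, "wx": 0, "wy": 0, "wz": 0}, {"hand": 0, "dx": 0.45, "dy": 0, "dz": 0, "wx": 0, "wy": 0, "wz": 0}, {"hand": 0, "dx": 0.45, "dy": 0, "dz": 0, "wx": 0, "wy": 0, "wz": 0}]'

```text
clock: 10.25
tool_pos: [628.6, -75.6, 274.0]
tool_rot: [0.022, -1.516, -3.03]
contact_force: [4.0, 0.7, -5.2]
gripper_width: 0.0
```

Request:
drive_tool --deltas '[{"hand": 0, "dx": -0.4, "dy": 0, "dz": 0, "wx": 0, "wy": 0, "wz": 0}, {"hand": 0, "dx": -1.2, "dy": 0, "dz": 0, "wx": 0, "wy": 0, "wz": 0}, {"hand": 0, "dx": -2.0, "dy": 0, "dz": 0, "wx": 0, "wy": 0, "wz": 0}, {"hand": 0, "dx": -2.0, "dy": 0, "dz": -3, "wx": 0, "wy": 0, "wz": 0}, {"hand": 0, "dx": -1.0, "dy": 0, "dz": -7, "wx": 0, "wy": 0, "wz": 0}, {"hand": 0, "dx": -1, "dy": 0, "dz": -7, "wx": 0, "wy": 0, "wz": 0}, {"hand": 0, "dx": -1, "dy": 0, "dz": -7, "wx": 0, "wy": 0, "wz": 0}]'

```text
clock: 10.95
tool_pos: [559.6, -86.1, 260.2]
tool_rot: [0.022, -1.515, -3.033]
contact_force: [-0.2, -0.9, 0.5]
gripper_width: -0.002
```

Run:
```python
from h import *
s=robot.sense();print(s['clock'],s['q'].round(2),s['tool_pos'],s['tool_rot'],s['contact_force'])
np.save('pics/w6pose.npy',np.r_[s['tool_pos'],s['tool_rot']])
w=snap('wrist','w6.png')
a=cv2.imread('pics/w6.png')
cv2.imwrite('pics/c6.png',cv2.resize(cv2.convertScaleAbs(a[120:320,360:640],alpha=2.2,beta=10),None,fx=2.8,fy=2.8,interpolation=cv2.INTER_CUBIC))
```

```text
10.95 [-0.79 -0.02  2.56  2.16  1.27 -1.08] [559.55611374 -86.09206095 260.24203978] [ 0.02229917 -1.51513442 -3.0331963 ] [-0.16003032 -0.87449847  0.49368166]
```

View pics/c6.png

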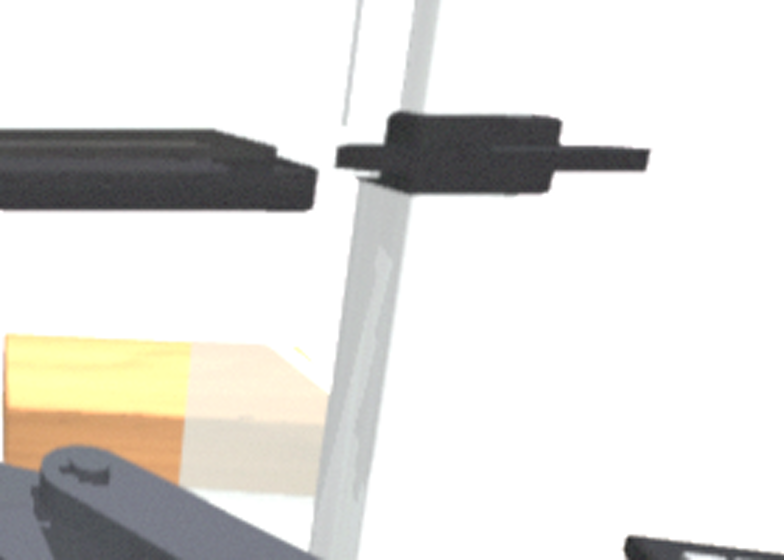

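Run:
```python
from m import *
w=np.load('pics/w6.png.npy',allow_pickle=True).item();g=cv2.cvtColor(w['img'],cv2.COLOR_RGB2GRAY).astype(float)
def edges(col,lo):
    t=(col.max()+col.min())/2;b=col<t;i=np.flatnonzero(np.diff(b.astype(int)));return [round(lo+k+(col[k]-t)/(col[k]-col[k+1]),2) for k in i]
for u in(420,440,460,470): print('lip',u,edges(g[150:215,u],150))
for u in(483,488,565,575,585,589): print('bar',u,edges(g[160:198,u],160))
print('row lip188',edges(g[188,462:478],462),'bar176',edges(g[176,473:490],473),edges(g[177,580:600],580),'lipleft',edges(g[188,150:175],150))
meas('w6',[(420,194.6),(460,194.6)],(480.8,172.3),(480.4,180.2))
meas('w6',[(470,194.6)],(592,173.4),(591.2,180.9))
```

```text
lip 420 [np.float64(165.02), np.float64(195.27)]
lip 440 [np.float64(166.33), np.float64(195.25)]
lip 460 [np.float64(174.9), np.float64(195.49)]
lip 470 [np.float64(178.03), np.float64(194.9)]
bar 483 [np.float64(164.3), np.float64(170.62), np.float64(180.53)]
bar 488 [np.float64(171.02), np.float64(180.53), np.float64(182.79), np.float64(184.19)]
bar 565 [np.float64(171.16), np.float64(181.25)]
bar 575 [np.float64(171.44), np.float64(181.25)]
bar 585 [np.float64(171.82), np.float64(181.22)]
bar 589 [np.float64(172.19), np.float64(181.25)]
row lip188 [np.float64(472.47)] bar176 [np.float64(479.45)] [np.float64(591.33)] lipleft [np.float64(158.1)]
under [(np.float64(-64.6), np.float64(286.5)), (np.float64(-90.2), np.float64(286.6))]
 bar -22 (np.float64(-122.9), np.float64(296.0)) (np.float64(-123.3), np.float64(289.9))
 bar -26 (np.float64(-120.6), np.float64(296.5)) (np.float64(-121.1), np.float64(290.6))
 bar -30 (np.float64(-118.4), np.float64(297.0)) (np.float64(-118.8), np.float64(291.2))
under [(np.float64(-65.6), np.float64(286.1)), (np.float64(-91.4), np.float64(286.2))]
 ba
[... 191 characters left out ...]
at64(-119.8), np.float64(296.8)) (np.float64(-120.2), np.float64(290.9))
under [(np.float64(-96.6), np.float64(286.6))]
 bar -22 (np.float64(-207.4), np.float64(295.3)) (np.float64(-208.1), np.float64(289.6))
 bar -26 (np.float64(-203.7), np.float64(295.9)) (np.float64(-204.3), np.float64(290.2))
 bar -30 (np.float64(-199.9), np.float64(296.4)) (np.float64(-200.5), np.float64(290.9))
under [(np.float64(-97.9), np.float64(286.2))]
 bar -22 (np.float64(-209.6), np.float64(295.1)) (np.float64(-210.2), np.float64(289.3))
 bar -26 (np.float64(-205.8), np.float64(295.6)) (np.float64(-206.5), np.float64(289.9))
 bar -30 (np.float64(-202.1), np.float64(296.1)) (np.float64(-202.7), np.float64(290.5))
```

Run:
```python
from plant import robot
print(robot.sense()['contact_force']); print(robot.hand_in())
```

```text
[-0.38163787  0.37170945 -0.14376478]
the job is handed in; nothing more can be done
None
```

I raised the window until its lip was level with the pointed bar on the right column, took the hand away, and handed the job in at about 11 s. I pushed it with the closed fingertips under the middle of the lip; the force readings showed about 5 N.

- **Height:** the last wrist picture, taken after backing off, puts the middle of the lip at about 292.6–293.0 mm and the middle of the bar at about 292.8–293.0 mm. They agree to within about 1 mm.
- **Disagreement:** my first rough fix from the scene and top cameras put the mark at 296 mm. The wrist views all gave 293–294 mm, so I used those.
- **Hand clear:** before hand-in the fingertips were about 35 mm in front of the lip, and the contact force was only sensor noise (under 1 N).
- **Other objects:** I planned the path clear of the other objects, and no unexpected contact force showed in the readings. I did not take a last overview picture to check that each one was still in place.

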